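# Set out the topping shakers on the station rack in their row order

## Robot

A 6-joint arm with a two-finger parallel gripper is mounted at the origin on the work surface. World frame = base frame: x ahead of the robot, y to its left, z up, the work surface at z = 0. Lengths are in m, angles in rad, forces in N, time in s.
With the tool pointing down it reaches from about 0.425 to 0.95 m from the base axis. Payload 3.5 kg.
Tool frame: the origin (TCP) lies midway between the tips of the shut fingers; the grasp point (between the pads) lies 19 mm behind it; z points along the fingers, y is the direction in which the jaws open and shut (so a half turn about z gives the same grasp; the last joint's range is limited). The gripper opens to 85 mm and grips with 20 to 120 N. Pads are 22 mm wide; open, the fingers measure 114 mm over their backs; the gripper's body (76 mm by 85 mm) begins 54 mm behind the grasp point. The pads swing forward as they close: fully open they stand 13 mm farther back than shut.
Start: joints at [-1.472, 0.286, 1.577, -0, 1.279, -0.15], TCP at [0.166, -0.654, 0.231] pointing down, gripper open.
Joint ranges: [-2.77, 2.77], [-0.9, 2.22], [0.21, 2.48], [-1.53, 4.67], [0.24, 2.81], [-2.84, 2.84]. Speed limits (rad/s): [2.79, 2.79, 3.14, 3.14, 3.14, 3.14].

## Interface

Orientations are given as a unit quaternion [x, y, z, w].
In Python, from plant import * gives the robot as it stands.
- The arm moves only by the shell command python3 -m jog 'ROWS' [FORCE]. ROWS is a JSON object of lists of equal length, an entry for each row: "travel": the shift along the world's x, y, z in mm, a list of three; "dr": the turn, a rotation vector about the world's x, y, z in degrees, a list of three; "jaw": the closure in counts, from 0 (fully open) to 255 (shut). In form: {"travel": [[x, y, z], ...], "dr": [[wx, wy, wz], ...], "jaw": [jaw, ...]}. A call has 1 to 5 rows; each row shifts and turns the commanded pose from where the row before left it; what a row does not reach is not made up. A row lasts 1/12 s, in which the tool goes at most 41.7 mm and 7.16 degrees, less where a joint would pass 70% of its speed; a pose out of reach is approached as far as the arm can. A call is refused whole if a number of a shift passes 41.7 or a number of a turn 7.16, either way. A call with a gripper value outside its range is refused whole. The fingers move at their own pace and stop on an object; FORCE is the grip in N (left out, the last holds). Time passes only in rows, so rows that do not move let the fingers close. It gives the time, the measured TCP pose, the force and the opening at its end, in the units of the state.
- get_state(): the state, without advancing time (a new reading comes with each control period).
- read_camera(name): name is "side" or "top" or "wrist"; returns the picture (384x512x3 uint8, red, green, blue); there is no depth.
- camera_info(name): a dict with "K" (3x3 intrinsics, pixels), "R" (3x3) and "t" (3): a world point X has camera coordinates R X + t; the wrist camera has in their place "mount" (4x4, takes a point from camera to tool coordinates, whose origin is the TCP and whose axes are the flange's). Camera axes: x right, y down, z forward; pixel columns grow to the right and rows downward; lengths in m; the calibration is good to about 2 mm. A picture is of the moment at which its call begins: read the wrist's pose just before it. camera_info takes no time and is no camera call.
- sign_off(): hands the job in, once; it reports no verdict.
The state is a dict: "time": time; "qpos": joint angles; "dq": joint speeds; "joint_efforts": joint torques, N m; "eef_pos": TCP position; "tcp_rot": TCP orientation; "contact_force": force on the tool from outside, world axes, zero at the start; "wrist_torque": the same for the moment, N m; "opening": opening from 0.0 (shut) to 1.0 (fully open).
Only numpy, scipy, OpenCV 4.12 (cv2) and the standard library are available. Lean on these libraries where they do the work, as an engineer would, in place of code of your own. Each camera call takes 0.05 s, during which the arm holds its last target. There are 200 camera calls.

## Task

Move the four steel topping shakers from the drying rack to the wooden station rack, one standing in each well, keeping their row order: the shaker that stood nearest the drying rack's black handle goes in the well nearest the brass bell, the next one in the next well, and so on to the far end. Keep the shakers upright all the way and leave them standing still, fully down in their wells.

Things in the scene. Friction and masses are not known exactly. Their poses are not given: they have to be found in the camera images.
- shaker_red_mid (a point): Centre, half-way up, of the shaker with the red lid: an upright round steel dredging shaker, 44 mm in diameter (lid 45 mm), 72 mm tall, 130 g more or less, with a red plastic lid (top 18 mm) and a red band near its foot. z is its own axis (up). It starts in its cradle, its foot 15 mm above the table (this point 51 mm above the table).
- shaker_blue_mid (a point): Centre, half-way up, of the shaker with the blue lid: an upright round steel dredging shaker, 44 mm in diameter (lid 45 mm), 72 mm tall, 130 g more or less, with a blue plastic lid (top 18 mm) and a blue band near its foot. z is its own axis (up). It starts in its cradle, its foot 15 mm above the table (this point 51 mm above the table).
- shaker_green_mid (a point): Centre, half-way up, of the shaker with the green lid: an upright round steel dredging shaker, 44 mm in diameter (lid 45 mm), 72 mm tall, 130 g more or less, with a green plastic lid (top 18 mm) and a green band near its foot. z is its own axis (up). It starts in its cradle, its foot 15 mm above the table (this point 51 mm above the table).
- shaker_yellow_mid (a point): Centre, half-way up, of the shaker with the yellow lid: an upright round steel dredging shaker, 44 mm in diameter (lid 45 mm), 72 mm tall, 130 g more or less, with a yellow plastic lid (top 18 mm) and a yellow band near its foot. z is its own axis (up). It starts in its cradle, its foot 15 mm above the table (this point 51 mm above the table).
- cradle_red: Fixed aluminium cradle holding the red shaker at the start, red tab on its -x side. Origin: centre of its underside, 12 mm above the table. 68 mm square, 62 inside, floor 3 mm thick, rim 10 mm high. The four cradles form a straight row, 76 mm apart along their y axes, in an order that changes; the drying rack's black loop handle is at the row's end towards their +y.
- cradle_blue: Fixed aluminium cradle holding the blue shaker at the start, blue tab on its -x side. Origin: centre of its underside, 12 mm above the table. 68 mm square, 62 inside, floor 3 mm thick, rim 10 mm high. The four cradles form a straight row, 76 mm apart along their y axes, in an order that changes; the drying rack's black loop handle is at the row's end towards their +y.
- cradle_green: Fixed aluminium cradle holding the green shaker at the start, green tab on its -x side. Origin: centre of its underside, 12 mm above the table. 68 mm square, 62 inside, floor 3 mm thick, rim 10 mm high. The four cradles form a straight row, 76 mm apart along their y axes, in an order that changes; the drying rack's black loop handle is at the row's end towards their +y.
- cradle_yellow: Fixed aluminium cradle holding the yellow shaker at the start, yellow tab on its -x side. Origin: centre of its underside, 12 mm above the table. 68 mm square, 62 inside, floor 3 mm thick, rim 10 mm high. The four cradles form a straight row, 76 mm apart along their y axes, in an order that changes; the drying rack's black loop handle is at the row's end towards their +y.
- station_rack: Fixed wooden plate 84 x 310 x 12 mm with a row of four square aluminium wells with black floors. Origin: centre of its underside, on the table. The wells' centres are on its y axis at y = +114, +38, -38, -114 mm. Each is 62 mm wide inside (68 outside), floor 12 mm and rim 22 mm above the table. It may be nearer to the robot than the drying rack or farther.
- bell: Fixed brass counter bell, 68 mm across, 53 high, in line with the station rack's wells, 205 mm from the rack's centre at its +y or -y end (a round white timer, 62 mm across, 44 high, is at the other end). Origin: centre of its underside. The nearest well's centre is 91 mm from it, the next ones 76 mm farther each.

How it is judged:
At the end, for the whole second after the job is handed in: Each shaker stands upright (0.1 rad), at rest on the floor of its own station rack well, within 13 mm of its centre across the row and in distance from the bell; counted from the bell, the order is that in which they and their cradles stood from the black handle (x of shaker_red_mid in the frame of station_rack between -0.013 and 0.013 m and y of shaker_red_mid in the frame of station_rack between -0.128 and 0.128 m and z of shaker_red_mid in the frame of station_rack between 0.042 and 0.053 m and angle between each of shaker_red_mid, shaker_blue_mid, shaker_green_mid, shaker_yellow_mid's own z axis and vertical below 0.1 rad and linear speed of each of shaker_red, shaker_blue, shaker_green, shaker_yellow below 0.02 m/s and angular speed of each of shaker_red, shaker_blue, shaker_green, shaker_yellow below 0.3 rad/s and ((horizontal distance between shaker_red_mid and bell between 0.078 and 0.104 m and y of each of cradle_blue, cradle_green, cradle_yellow in the frame of cradle_red below 0 m) or (horizontal distance between shaker_red_mid and bell between 0.154 and 0.18 m and y of cradle_blue in the frame of cradle_red above 0 m and y of each of cradle_green, cradle_yellow in the frame of cradle_red below 0 m) or (horizontal distance between shaker_red_mid and bell between 0.154 and 0.18 m and y of each of cradle_blue, cradle_yellow in the frame of cradle_red below 0 m and y of cradle_green in the frame of cradle_red above 0 m) or (horizontal distance between shaker_red_mid and bell between 0.154 and 0.18 m and y of each of cradle_blue, cradle_green in the frame of cradle_red below 0 m and y of cradle_yellow in the frame of cradle_red above 0 m) or (horizontal distance between shaker_red_mid and bell between 0.23 and 0.256 m and y of each of cradle_blue, cradle_green in the frame of cradle_red above 0 m and y of cradle_yellow in the frame of cradle_red below 0 m) or (horizontal distance between shaker_red_mid and bell between 0.23 and 0.256 m and y of each of cradle_blue, cradle_yellow in the frame of cradle_red above 0 m and y of cradle_green in the frame of cradle_red below 0 m) or (horizontal distance between shaker_red_mid and bell between 0.23 and 0.256 m and y of cradle_blue in the frame of cradle_red below 0 m and y of each of cradle_green, cradle_yellow in the frame of cradle_red above 0 m) or (horizontal distance between shaker_red_mid and bell between 0.306 and 0.332 m and y of each of cradle_blue, cradle_green, cradle_yellow in the frame of cradle_red above 0 m)) and x of shaker_blue_mid in the frame of station_rack between -0.013 and 0.013 m and y of shaker_blue_mid in the frame of station_rack between -0.128 and 0.128 m and z of shaker_blue_mid in the frame of station_rack between 0.042 and 0.053 m and ((horizontal distance between shaker_blue_mid and bell between 0.078 and 0.104 m and y of each of cradle_red, cradle_green, cradle_yellow in the frame of cradle_blue below 0 m) or (horizontal distance between shaker_blue_mid and bell between 0.154 and 0.18 m and y of cradle_red in the frame of cradle_blue above 0 m and y of each of cradle_green, cradle_yellow in the frame of cradle_blue below 0 m) or (horizontal distance between shaker_blue_mid and bell between 0.154 and 0.18 m and y of each of cradle_red, cradle_yellow in the frame of cradle_blue below 0 m and y of cradle_green in the frame of cradle_blue above 0 m) or (horizontal distance between shaker_blue_mid and bell between 0.154 and 0.18 m and y of each of cradle_red, cradle_green in the frame of cradle_blue below 0 m and y of cradle_yellow in the frame of cradle_blue above 0 m) or (horizontal distance between shaker_blue_mid and bell between 0.23 and 0.256 m and y of each of cradle_red, cradle_green in the frame of cradle_blue above 0 m and y of cradle_yellow in the frame of cradle_blue below 0 m) or (horizontal distance between shaker_blue_mid and bell between 0.23 and 0.256 m and y of each of cradle_red, cradle_yellow in the frame of cradle_blue above 0 m and y of cradle_green in the frame of cradle_blue below 0 m) or (horizontal distance between shaker_blue_mid and bell between 0.23 and 0.256 m and y of cradle_red in the frame of cradle_blue below 0 m and y of each of cradle_green, cradle_yellow in the frame of cradle_blue above 0 m) or (horizontal distance between shaker_blue_mid and bell between 0.306 and 0.332 m and y of each of cradle_red, cradle_green, cradle_yellow in the frame of cradle_blue above 0 m)) and x of shaker_green_mid in the frame of station_rack between -0.013 and 0.013 m and y of shaker_green_mid in the frame of station_rack between -0.128 and 0.128 m and z of shaker_green_mid in the frame of station_rack between 0.042 and 0.053 m and ((horizontal distance between shaker_green_mid and bell between 0.078 and 0.104 m and y of each of cradle_red, cradle_blue, cradle_yellow in the frame of cradle_green below 0 m) or (horizontal distance between shaker_green_mid and bell between 0.154 and 0.18 m and y of cradle_red in the frame of cradle_green above 0 m and y of each of cradle_blue, cradle_yellow in the frame of cradle_green below 0 m) or (horizontal distance between shaker_green_mid and bell between 0.154 and 0.18 m and y of each of cradle_red, cradle_yellow in the frame of cradle_green below 0 m and y of cradle_blue in the frame of cradle_green above 0 m) or (horizontal distance between shaker_green_mid and bell between 0.154 and 0.18 m and y of each of cradle_red, cradle_blue in the frame of cradle_green below 0 m and y of cradle_yellow in the frame of cradle_green above 0 m) or (horizontal distance between shaker_green_mid and bell between 0.23 and 0.256 m and y of each of cradle_red, cradle_blue in the frame of cradle_green above 0 m and y of cradle_yellow in the frame of cradle_green below 0 m) or (horizontal distance between shaker_green_mid and bell between 0.23 and 0.256 m and y of each of cradle_red, cradle_yellow in the frame of cradle_green above 0 m and y of cradle_blue in the frame of cradle_green below 0 m) or (horizontal distance between shaker_green_mid and bell between 0.23 and 0.256 m and y of cradle_red in the frame of cradle_green below 0 m and y of each of cradle_blue, cradle_yellow in the frame of cradle_green above 0 m) or (horizontal distance between shaker_green_mid and bell between 0.306 and 0.332 m and y of each of cradle_red, cradle_blue, cradle_yellow in the frame of cradle_green above 0 m)) and x of shaker_yellow_mid in the frame of station_rack between -0.013 and 0.013 m and y of shaker_yellow_mid in the frame of station_rack between -0.128 and 0.128 m and z of shaker_yellow_mid in the frame of station_rack between 0.042 and 0.053 m and ((horizontal distance between shaker_yellow_mid and bell between 0.078 and 0.104 m and y of each of cradle_red, cradle_blue, cradle_green in the frame of cradle_yellow below 0 m) or (horizontal distance between shaker_yellow_mid and bell between 0.154 and 0.18 m and y of cradle_red in the frame of cradle_yellow above 0 m and y of each of cradle_blue, cradle_green in the frame of cradle_yellow below 0 m) or (horizontal distance between shaker_yellow_mid and bell between 0.154 and 0.18 m and y of each of cradle_red, cradle_green in the frame of cradle_yellow below 0 m and y of cradle_blue in the frame of cradle_yellow above 0 m) or (horizontal distance between shaker_yellow_mid and bell between 0.154 and 0.18 m and y of each of cradle_red, cradle_blue in the frame of cradle_yellow below 0 m and y of cradle_green in the frame of cradle_yellow above 0 m) or (horizontal distance between shaker_yellow_mid and bell between 0.23 and 0.256 m and y of each of cradle_red, cradle_blue in the frame of cradle_yellow above 0 m and y of cradle_green in the frame of cradle_yellow below 0 m) or (horizontal distance between shaker_yellow_mid and bell between 0.23 and 0.256 m and y of each of cradle_red, cradle_green in the frame of cradle_yellow above 0 m and y of cradle_blue in the frame of cradle_yellow below 0 m) or (horizontal distance between shaker_yellow_mid and bell between 0.23 and 0.256 m and y of cradle_red in the frame of cradle_yellow below 0 m and y of each of cradle_blue, cradle_green in the frame of cradle_yellow above 0 m) or (horizontal distance between shaker_yellow_mid and bell between 0.306 and 0.332 m and y of each of cradle_red, cradle_blue, cradle_green in the frame of cradle_yellow above 0 m))); the robot touches nothing.
It fails at once if the red shaker is tipped more than 40 degrees from upright (angle between shaker_red_mid's own z axis and vertical above 0.7 rad).
It fails at once if the blue shaker is tipped more than 40 degrees from upright (angle between shaker_blue_mid's own z axis and vertical above 0.7 rad).
It fails at once if the green shaker is tipped more than 40 degrees from upright (angle between shaker_green_mid's own z axis and vertical above 0.7 rad).
It fails at once if the yellow shaker is tipped more than 40 degrees from upright (angle between shaker_yellow_mid's own z axis and vertical above 0.7 rad).
It also fails if it takes over 88 s, if anything falls off the work surface, if the arm or the gripper's body presses on something with over 40 N, if the wrist force passes 120 N, or if a joint passes its speed limit or range.

## Working session

There is one attempt and no reset: what is moved stays moved. The work goes in short steps, Python scripts to look and compute and a shell command to move; the robot and the scene stay as the last step left them, time stands still between calls to the robot, and variables do not carry over. Pictures are saved under pics/ and viewed, about 12 in all and at most 16, crops included, and the job is handed in when it is done.

```bash
mkdir -p pics; ls
python3 - <<'E'
from plant import *
import cv2
s=get_state();print({k:(s[k]) for k in ('time','eef_pos','tcp_rot','opening')})
for n in('top','side'):
    i=camera_info(n);print(n,i)
    cv2.imwrite(f'pics/{n}0.png',read_camera(n)[:,:,::-1])
print(camera_info('wrist'))
E
```

```text
pics
{'time': 0.0, 'eef_pos': array([ 0.16616722, -0.65355402,  0.22992932]), 'tcp_rot': array([ 9.92273403e-01,  1.24064818e-01,  4.50588111e-05, -1.18874764e-03]), 'opening': 0.9982779447707337}
top {'K': array([[460.02044038,   0.        , 255.99717361],
       [  0.        , 460.02044038, 191.30672139],
       [  0.        ,   0.        ,   1.        ]]), 'R': array([[-0.01669272, -0.99985715,  0.00265149],
       [-0.99776106,  0.01648584, -0.06481582],
       [ 0.06476285, -0.00372751, -0.99789372]]), 't': array([0.02475439, 0.55867265, 0.79267675])}
side {'K': array([[411.45241422,   0.        , 254.57883794],
       [  0.        , 411.45241422, 195.41191128],
       [  0.        ,   0.        ,   1.        ]]), 'R': array([[ 0.73371228, -0.67945376, -0.00298011],
       [-0.35625032, -0.38095689, -0.85320429],
       [ 0.57857757,  0.62706812, -0.52156837]]), 't': array([-0.42173279,  0.23519841,  0.51815223])}
{'K': array([[313.5088137 ,   0.        , 253.95274079],
       [  0.        , 313.5088137 , 190.37238088],
       [  0.        ,   0.        ,   1.        ]]), 'mount': array([[ 7.80969362e-05, -9.50486800e-01, -3.10764921e-01,
         8.06378576e-02],
       [ 9.99999199e-01, -3.18371710e-04,  1.22505777e-03,
         4.18142801e-04],
       [-1.26334000e-03, -3.10764768e-01,  9.50486014e-01,
        -1.41601137e-01],
       [ 0.00000000e+00,  0.00000000e+00,  0.00000000e+00,
         1.00000000e+00]])}
```

View pics/top0.png

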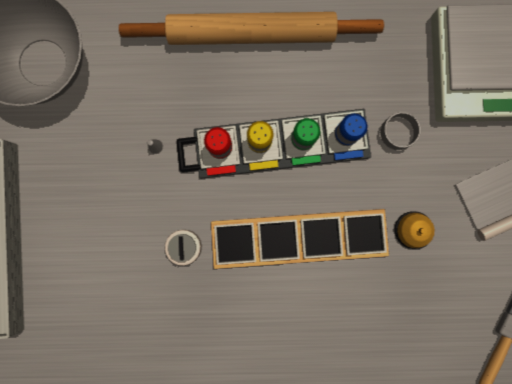

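View pics/side0.png

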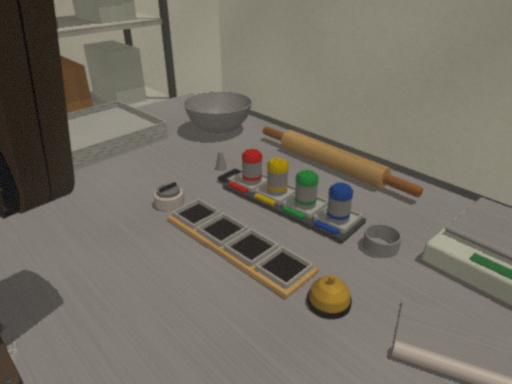

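```bash
cat > h.py <<'E'
from plant import *
import numpy as np, cv2
from scipy.spatial.transform import Rotation as Ro
def ray(n,uv,z,s=None):
    i=camera_info(n);d=np.linalg.inv(i['K'])@[uv[0],uv[1],1]
    if n=='wrist':
        T=np.eye(4);T[:3,:3]=Ro.from_quat(s['tcp_rot']).as_matrix();T[:3,3]=s['eef_pos'];T=T@i['mount']
        c=T[:3,3];d=T[:3,:3]@d
    else: c=-i['R'].T@i['t'];d=i['R'].T@d
    return c+d*(z-c[2])/d[2]
def blobs(im,lo,hi,amin):
    h=cv2.cvtColor(im,cv2.COLOR_RGB2HSV);m=cv2.inRange(h,lo,hi)
    m=cv2.morphologyEx(m,cv2.MORPH_CLOSE,np.ones((5,5)))
    cs,_=cv2.findContours(m,cv2.RETR_EXTERNAL,cv2.CHAIN_APPROX_NONE)
    return [c for c in cs if cv2.contourArea(c)>amin]
COL={'red':[(0,140,60),(8,255,255)],'yellow':[(22,140,60),(32,255,255)],'green':[(50,120,40),(85,255,255)],'blue':[(100,140,40),(130,255,255)]}
E
python3 - <<'E'
from h import *
im=read_camera('top')
w=[c for c in blobs(im,(0,0,0),(179,255,45),700)]
for c in w:
    (u,v),sz,a=cv2.minAreaRect(c);p=ray('top',(u,v),.012);print('dark',u,v,sz,a,p)
for k,(lo,hi) in COL.items():
    for c in blobs(im,lo,hi,80):
        (u,v),r=cv2.minEnclosingCircle(c);a=cv2.contourArea(c)
        x,y,ww,hh=cv2.boundingRect(c)
        if 80<v<200: print(k,round(u,1),round(v,1),'r',round(r,1),a,(x,y,ww,hh),'top',ray('top',(u,v),.087)[:2],'tab',ray('top',(u,v),.015)[:2])
E
```

```text
dark 234.77658081054688 243.1482696533203 (33.791656494140625, 33.45906066894531) 86.18592071533203 [0.46846356 0.05437775 0.012     ]
dark 278.2080993652344 239.91371154785156 (33.62860870361328, 33.20112609863281) 85.91438293457031 [ 0.47285056 -0.02228694  0.012     ]
dark 321.8045349121094 236.7639617919922 (33.5573616027832, 33.129878997802734) 85.91438293457031 [ 0.47708984 -0.09934676  0.012     ]
dark 365.0552062988281 233.662109375 (33.716468811035156, 32.71992111206055) 85.2363510131836 [ 0.48126099 -0.17589965  0.012     ]
red 220.5 168.0 r 14.8 195.0 (206, 165, 30, 11) top [0.59325216 0.07250351] tab [0.60169127 0.07775727]
red 218.5 142.0 r 15.7 572.5 (204, 127, 28, 31) top [0.63573731 0.07525283] tab [0.64830926 0.08077404]
yellow 263.4 165.4 r 14.6 190.0 (249, 160, 30, 11) top [0.59642307 0.0030713 ] tab [0.60517063 0.00157088]
yellow 260.0 136.1 r 15.4 536.5 (247, 121, 26, 31) top [0.6442903  0.00772641] tab [0.65769426 0.00667884]
green 306.0 159.5 r 14.4 172.5 (292, 155, 29, 10) top [ 0.60482756 -0.06612993] tab [ 0.61439269 -0.07436205]
green 305.5 133.5 r 15.6 521.5 (293, 119, 27, 27) top [ 0.64738853 -0.06632706] tab [ 0.66109388 -0.07457836]
green 501.7 104.5 r 10.3 124.5 (492, 100, 20, 10) top [ 0.69008155 -0.38825923] tab [ 0.70793996 -0.42782721]
blue 348.0 154.0 r 14.3 164.5 (334, 150, 29, 10) top [ 0.61269104 -0.13446774] tab [ 0.62302111 -0.14934758]
blue 352.5 127.0 r 14.2 520.0 (340, 114, 27, 27) top [ 0.656839   -0.14311038] tab [ 0.67146366 -0.15883094]
```

```bash
R='x'
python3 -m jog '{"travel":[[24,31,0],[24,31,0],[24,31,0],[24,31,0],[24,31,0]],"dr":[[0,0,4],[0,0,4],[0,0,4],[0,0,4],[0,0,4]],"jaw":[0,0,0,0,0]}' 40
python3 -m jog '{"travel":[[24,31,0],[24,31,0],[24,31,0],[24,31,0],[24,31,0]],"dr":[[0,0,4],[0,0,4],[0,0,4],[0,0,4],[0,0,4]],"jaw":[0,0,0,0,0]}'
python3 -m jog '{"travel":[[24,31,0],[24,31,0],[24,31,0],[24,31,0],[24,31,0]],"dr":[[0,0,4],[0,0,4],[0,0,4],[0,0,4],[0,0,4]],"jaw":[0,0,0,0,0]}'
python3 -m jog '{"travel":[[24,31,0],[24,31,0],[24,31,0],[24,31,0],[24,31,0]],"dr":[[0,0,4],[0,0,4],[0,0,4],[0,0,4],[0,0,4]],"jaw":[0,0,0,0,0]}'
python3 -m jog '{"travel":[[0,0,0],[0,0,0]],"dr":[[0,0,0],[0,0,0]],"jaw":[0,0]}'
cat > look.py <<'E'
from h import *
import sys
s=get_state();im=read_camera('wrist');cv2.imwrite('pics/'+sys.argv[1],im[:,:,::-1])
print(s['time'],s['eef_pos'],Ro.from_quat(s['tcp_rot']).as_matrix()[:2,1])
for k,(lo,hi) in COL.items():
    for c in blobs(im,lo,hi,300):
        (u,v),r=cv2.minEnclosingCircle(c);print(k,(round(u),round(v)),round(r,1),cv2.boundingRect(c),ray('wrist',(u,v),.087,s)[:2].round(4))
E
python3 look.py w1.png
```

```text
time: 0.57
eef_pos: [0.2869, -0.4974, 0.2308]
tcp_rot: [0.955, 0.296, 0.0, -0.0]
contact_force: [1.3, -0.6, -0.6]
opening: 1.002
time: 0.98
eef_pos: [0.4069, -0.3424, 0.2312]
tcp_rot: [0.889, 0.457, 0.0, -0.0]
contact_force: [1.3, -0.5, 0.3]
opening: 0.997
time: 1.4
eef_pos: [0.5269, -0.1873, 0.2312]
tcp_rot: [0.796, 0.605, -0.0, -0.0]
contact_force: [0.3, 0.1, 0.3]
opening: 1.0
time: 1.82
eef_pos: [0.6469, -0.0323, 0.2309]
tcp_rot: [0.679, 0.734, -0.0, -0.0]
contact_force: [-0.4, -0.8, 0.0]
opening: 1.003
time: 1.98
eef_pos: [0.6466, -0.0322, 0.2304]
tcp_rot: [0.679, 0.734, -0.0, -0.001]
contact_force: [0.5, -0.5, -0.5]
opening: 1.0
1.9833 [ 0.64664941 -0.03222485  0.23037808] [0.99699551 0.07744552]
red (216, 54) 26.8 (208, 27, 15, 54) [0.6074 0.0714]
red (255, 50) 28.7 (230, 21, 51, 58) [0.6396 0.0771]
yellow (260, 131) 25.4 (236, 106, 48, 51) [0.6491 0.0105]
yellow (220, 128) 23.4 (213, 105, 14, 46) [0.6131 0.0107]
green (256, 207) 23.1 (235, 186, 44, 45) [ 0.6522 -0.0633]
green (222, 191) 20.7 (217, 171, 13, 42) [ 0.6186 -0.0496]
blue (257, 275) 20.7 (238, 255, 39, 40) [ 0.6587 -0.1385]
blue (227, 248) 18.7 (221, 230, 12, 37) [ 0.626  -0.1099]
```

View pics/w1.png

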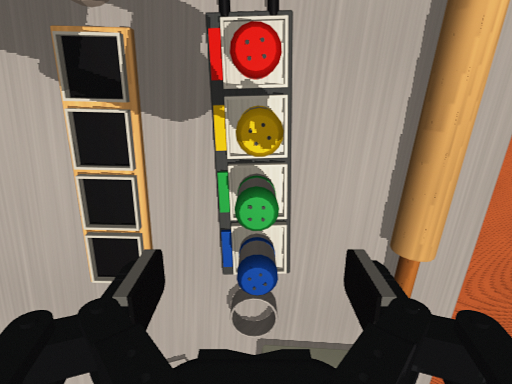

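Handle is at the red end and the bell at the -y end, so red goes to the -y well, then yellow, green and blue. The top and wrist views agree within about 4 mm. Picking red.

```bash
python3 -m jog '{"travel":[[-2,27,0],[-2,27,0],[-2,27,0],[-2,27,0],[0,0,0]],"dr":[[0,0,0],[0,0,0],[0,0,0],[0,0,0],[0,0,0]],"jaw":[0,0,0,0,0]}' 40 | sed -n 2p
python3 -m jog '{"travel":[[0,0,-20],[0,0,-20],[0,0,-20],[0,0,-20],[0,0,-20]],"dr":[[0,0,0],[0,0,0],[0,0,0],[0,0,0],[0,0,0]],"jaw":[0,0,0,0,0]}' | sed -n 2p
python3 -m jog '{"travel":[[0,0,-25],[0,0,-25],[0,0,-20],[0,0,-15],[0,0,-10]],"dr":[[0,0,0],[0,0,0],[0,0,0],[0,0,0],[0,0,0]],"jaw":[0,0,0,0,0]}'
python3 -m jog '{"travel":[[0,0,0],[0,0,0],[0,0,0],[0,0,0],[0,0,0]],"dr":[[0,0,0],[0,0,0],[0,0,0],[0,0,0],[0,0,0]],"jaw":[140,255,255,255,255]}'
python3 -m jog '{"travel":[[0,0,0],[0,0,0],[0,0,0],[0,0,0],[0,0,0]],"dr":[[0,0,0],[0,0,0],[0,0,0],[0,0,0],[0,0,0]],"jaw":[255,255,255,255,255]}'
python3 look.py w2.png
```

```text
eef_pos: [0.637, 0.0764, 0.2313]
eef_pos: [0.6378, 0.0717, 0.1305]
time: 3.28
eef_pos: [0.6369, 0.0722, 0.0342]
tcp_rot: [0.681, 0.732, -0.001, -0.001]
contact_force: [-0.2, -0.2, -0.3]
opening: 0.999
time: 3.7
eef_pos: [0.6398, 0.0737, 0.0384]
tcp_rot: [0.68, 0.733, 0.001, 0.002]
contact_force: [1.1, 0.1, 2.9]
opening: 0.506
time: 4.12
eef_pos: [0.6398, 0.0737, 0.0384]
tcp_rot: [0.68, 0.733, 0.001, 0.001]
contact_force: [0.4, -1.2, 6.3]
opening: 0.505
4.1167 [0.63982117 0.07367387 0.0384067 ] [0.99722682 0.0743337 ]
red (254, 287) 59.7 (195, 229, 118, 116) [0.6396 0.0871]
red (254, 230) 41.5 (212, 194, 84, 39) [0.6379 0.109 ]
red (176, 219) 42.0 (164, 178, 29, 84) [0.6128 0.111 ]
```

View pics/w2.png

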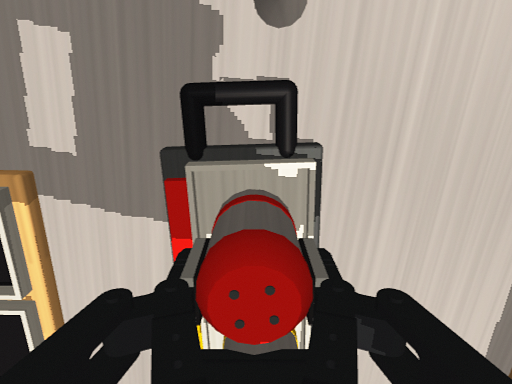

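```bash
python3 -m jog '{"travel":[[0,0,6],[0,0,14],[0,0,20],[0,0,25],[0,0,25]],"dr":[[0,0,0],[0,0,0],[0,0,0],[0,0,0],[0,0,0]],"jaw":[255,255,255,255,255]}'
python3 -m jog '{"travel":[[0,0,15],[0,0,10],[0,0,0]],"dr":[[0,0,0],[0,0,0],[0,0,0]],"jaw":[255,255,255]}'
python3 - <<'E'
from h import *
s=get_state();im=read_camera('wrist');a=read_camera('side')
cv2.imwrite('pics/m3.png',np.hstack([cv2.resize(im,(400,300)),cv2.resize(a,(400,300))])[:,:,::-1])
z=s['eef_pos'][2]-.0384+.087
for c in blobs(im,*COL['red'],1500):
    x,y,w,h=cv2.boundingRect(c); print((x,y,w,h))
    r=w/2; p=ray('wrist',(x+r,y+h-r*.95),z,s); print('lid ctr est',p,'tcp',s['eef_pos'], 'width mm',1e3*np.linalg.norm(ray('wrist',(x,y+h-r),z,s)-ray('wrist',(x+w,y+h-r),z,s)))
for c in blobs(a,*COL['red'],150):print('side',cv2.boundingRect(c))
for c in blobs(im,(0,0,0),(179,255,45),700):
    (u,v),sz,_=cv2.minAreaRect(c); print('dark',u,v,sz,ray('wrist',(u,v),.012,s)[:2])
E
```

```text
time: 4.58
eef_pos: [0.637, 0.0741, 0.1266]
tcp_rot: [0.68, 0.733, -0.001, -0.001]
contact_force: [-0.1, 0.1, -1.3]
opening: 0.51
time: 4.83
eef_pos: [0.6395, 0.074, 0.1546]
tcp_rot: [0.68, 0.733, 0.002, 0.002]
contact_force: [0.3, 0.6, -0.2]
opening: 0.508
(196, 229, 117, 115)
lid ctr est [0.63952057 0.08701777 0.20322838] tcp [0.63949383 0.07395071 0.15462838] width mm 40.56515561183032
dark 255.5 310.5 (145.0, 511.0) [ 0.65418664 -0.07729402]
dark 80.0 256.5 (49.0, 62.0) [ 0.47017048 -0.02370372]
dark 67.5 184.0 (60.0, 69.0) [0.46599509 0.05368996]
dark 240.476318359375 109.58606719970703 (56.93320846557617, 97.85075378417969) [0.6248277  0.13394515]
```

View pics/m3.png

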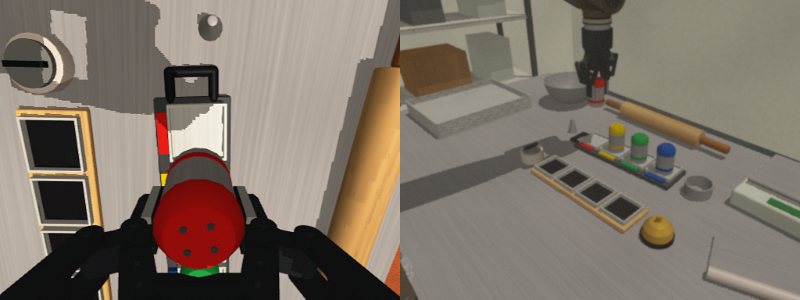

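```bash
cat > lid.py <<'E'
from h import *
import sys
def lid(col,v0=150):
    s=get_state();im=read_camera('wrist');a=read_camera('side')
    g=max(blobs(im,*COL[col],1500),key=cv2.contourArea)
    x,y,w,h=cv2.boundingRect(g)
    # holes: dark spots inside the lid
    m=np.zeros(im.shape[:2],np.uint8);cv2.drawContours(m,[g],-1,255,-1);m=cv2.erode(m,np.ones((15,15)))
    val=im.max(2).astype(int);hole=(m>0)&(val<0.62*np.median(val[m>0]))
    hole&=np.arange(384)[:,None]>y+h*.45
    vv,uu=np.nonzero(hole);hc=((uu.min()+uu.max())/2,(vv.min()+vv.max())/2)
    print('blob',(x,y,w,h),'holes',hc,(uu.min(),uu.max(),vv.min(),vv.max()))
    bs=[b for b in blobs(a,*COL[col],40) if cv2.boundingRect(b)[1]<v0]
    for b in bs:print('side',cv2.boundingRect(b))
    b=cv2.boundingRect(max(bs,key=cv2.contourArea));sc=(b[0]+b[2]/2,b[1]+b[3]*.3)
    p0=ray('wrist',hc,0,s);p1=ray('wrist',hc,.3,s);q0=ray('side',sc,0);q1=ray('side',sc,.3)
    A=np.c_[p1-p0,-(q1-q0)];t=np.linalg.lstsq(A,q0-p0,rcond=None)[0]
    P=p0+t[0]*(p1-p0);Q=q0+t[1]*(q1-q0)
    print('tcp',s['eef_pos'].round(4),'lid wrist',P.round(4),'side',Q.round(4),'rel tcp',((P+Q)/2-s['eef_pos']).round(4))
lid(sys.argv[1],int(sys.argv[2]) if len(sys.argv)>2 else 150)
E
python3 lid.py red
```

```text
blob (196, 229, 117, 116) holes (np.float64(253.5), np.float64(306.5)) (np.int64(229), np.int64(278), np.int64(285), np.int64(328))
side (248, 100, 14, 14)
tcp [0.6376 0.0739 0.1508] lid wrist [0.6386 0.0726 0.1908] side [0.6419 0.0704 0.1927] rel tcp [ 0.0027 -0.0024  0.041 ]
```

```bash
python3 -m jog '{"travel":[[-8,-13,0],[-16,-25,0],[-16,-25,0],[-16,-25,0],[-16,-25,0]],"dr":[[0,0,0],[0,0,0],[0,0,0],[0,0,0],[0,0,0]],"jaw":[255,255,255,255,255]}' | sed -n 2p
python3 -m jog '{"travel":[[-16,-25,0],[-16,-25,0],[-16,-25,0],[-16,-25,0],[-16,-25,0]],"dr":[[0,0,0],[0,0,0],[0,0,0],[0,0,0],[0,0,0]],"jaw":[255,255,255,255,255]}' | sed -n 2p
python3 -m jog '{"travel":[[-5,-11,0],[0,0,-15],[0,0,-20],[0,0,-20],[0,0,0]],"dr":[[0,0,0],[0,0,0],[0,0,0],[0,0,0],[0,0,0]],"jaw":[255,255,255,255,255]}'
python3 -m jog '{"travel":[[0,0,0],[0,0,0]],"dr":[[0,0,0],[0,0,0]],"jaw":[255,255]}'
python3 look.py w4.png
python3 -c "
from h import *
a=read_camera('side')[150:340,130:380];b=read_camera('wrist');cv2.imwrite('pics/m4.png',np.hstack([cv2.resize(a,(395,300)),cv2.resize(b,(400,300))])[:,:,::-1])"
```

```text
eef_pos: [0.5641, -0.0404, 0.1497]
eef_pos: [0.484, -0.1652, 0.15]
time: 6.28
eef_pos: [0.4776, -0.1734, 0.0913]
tcp_rot: [0.681, 0.733, -0.001, -0.005]
contact_force: [-0.4, 0.8, -2.4]
opening: 0.506
time: 6.45
eef_pos: [0.4815, -0.1753, 0.0968]
tcp_rot: [0.68, 0.733, 0.0, 0.0]
contact_force: [0.4, 0.0, -2.1]
opening: 0.512
6.45 [ 0.48150863 -0.17530415  0.09680169] [0.99723491 0.07431317]
red (254, 287) 59.5 (196, 229, 117, 116) [ 0.4846 -0.2031]
red (254, 228) 41.1 (213, 194, 83, 38) [ 0.4819 -0.1665]
green (511, 71) 25.0 (501, 46, 11, 51) [ 0.5919 -0.0803]
green (463, 67) 43.9 (445, 27, 37, 82) [ 0.5698 -0.0803]
blue (502, 183) 31.2 (476, 153, 36, 61) [ 0.6051 -0.1323]
blue (446, 178) 35.2 (430, 145, 31, 67) [ 0.5763 -0.1321]
```

View pics/m4.png

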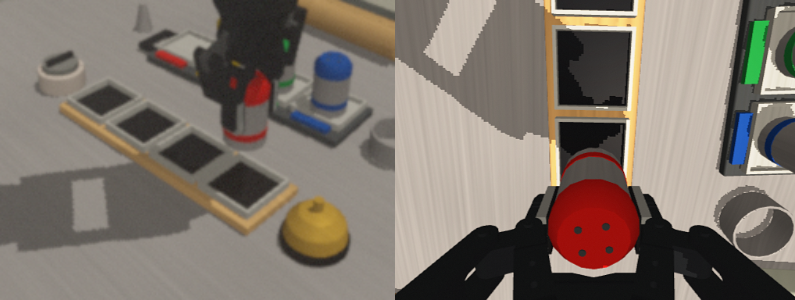

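```bash
python3 -m jog '{"travel":[[0,0,-18],[0,0,-16],[0,0,-14],[0,0,-8],[0,0,-4]],"dr":[[0,0,0],[0,0,0],[0,0,0],[0,0,0],[0,0,0]],"jaw":[255,255,255,255,255]}'
python3 -m jog '{"travel":[[0,0,-1],[0,0,0],[0,0,0]],"dr":[[0,0,0],[0,0,0],[0,0,0]],"jaw":[255,255,255]}'
python3 -c "
from h import *
a=read_camera('side')[150:340,130:380];b=read_camera('wrist');cv2.imwrite('pics/m5.png',np.hstack([cv2.resize(a,(395,300)),cv2.resize(b,(400,300))])[:,:,::-1])"
```

```text
time: 7.02
eef_pos: [0.481, -0.175, 0.0358]
tcp_rot: [0.68, 0.733, -0.0, -0.0]
contact_force: [0.0, -0.1, -2.0]
opening: 0.509
time: 7.27
eef_pos: [0.482, -0.1756, 0.0363]
tcp_rot: [0.68, 0.733, 0.0, 0.001]
contact_force: [-0.3, 0.1, -1.1]
opening: 0.508
```

View pics/m5.png

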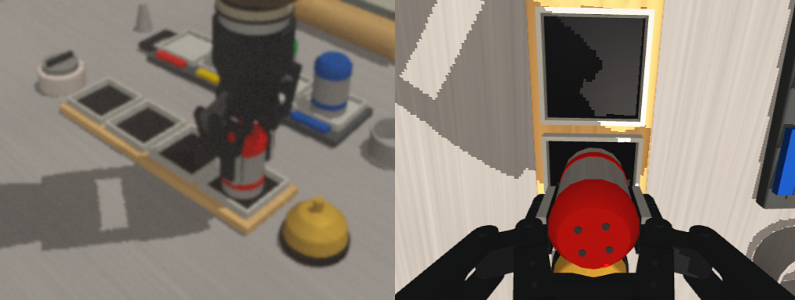

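```bash
python3 -m jog '{"travel":[[0,0,-1],[0,0,0],[0,0,0]],"dr":[[0,0,0],[0,0,0],[0,0,0]],"jaw":[255,255,255]}'
python3 -m jog '{"travel":[[0,0,-1],[0,0,0],[0,0,0]],"dr":[[0,0,0],[0,0,0],[0,0,0]],"jaw":[255,255,255]}'
```

```text
time: 7.62
eef_pos: [0.4819, -0.1756, 0.0354]
tcp_rot: [0.68, 0.733, 0.0, 0.001]
contact_force: [-1.7, 0.3, 4.9]
opening: 0.511
time: 7.87
eef_pos: [0.4819, -0.1756, 0.0353]
tcp_rot: [0.68, 0.733, -0.0, 0.0]
contact_force: [-4.1, 1.2, 11.7]
opening: 0.512
```

```bash
python3 -m jog '{"travel":[[0,0,1],[0,0,0],[0,0,0],[0,0,0],[0,0,0]],"dr":[[0,0,0],[0,0,0],[0,0,0],[0,0,0],[0,0,0]],"jaw":[200,150,100,50,0]}'
python3 -m jog '{"travel":[[0,0,0],[0,0,10],[0,0,20],[0,0,25],[0,0,25]],"dr":[[0,0,0],[0,0,0],[0,0,0],[0,0,0],[0,0,0]],"jaw":[0,0,0,0,0]}'
python3 -m jog '{"travel":[[0,0,25],[0,0,11],[0,0,0]],"dr":[[0,0,0],[0,0,0],[0,0,0]],"jaw":[0,0,0]}'
python3 -c "
from h import *
a=read_camera('side')[150:340,130:380];b=read_camera('top');cv2.imwrite('pics/m6.png',np.hstack([cv2.resize(a,(395,300)),cv2.resize(b,(400,300))])[:,:,::-1])"
```

```text
time: 8.28
eef_pos: [0.481, -0.175, 0.0338]
tcp_rot: [0.68, 0.733, -0.0, -0.0]
contact_force: [-0.6, -0.1, 1.2]
opening: 0.869
time: 8.7
eef_pos: [0.4808, -0.1749, 0.1152]
tcp_rot: [0.68, 0.733, -0.0, -0.001]
contact_force: [1.4, 1.1, -0.4]
opening: 1.0
time: 8.95
eef_pos: [0.4832, -0.1763, 0.1542]
tcp_rot: [0.68, 0.733, 0.001, 0.004]
contact_force: [0.3, 0.6, 0.1]
opening: 0.998
```

View pics/m6.png

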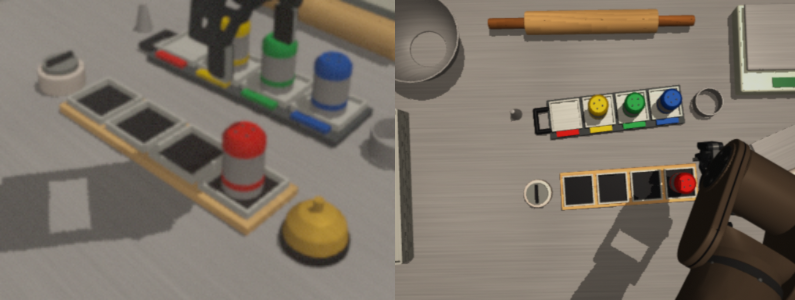

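```bash
python3 -m jog '{"travel":[[20,22,2],[21,23,2],[21,23,2],[21,23,2],[21,23,0]],"dr":[[0,0,0],[0,0,0],[0,0,0],[0,0,0],[0,0,0]],"jaw":[0,0,0,0,0]}'|sed -n 2p
python3 -m jog '{"travel":[[21,23,0],[21,23,0],[20,24,0],[0,0,0],[0,0,0]],"dr":[[0,0,0],[0,0,0],[0,0,0],[0,0,0],[0,0,0]],"jaw":[0,0,0,0,0]}'|sed -n 2p
python3 -m jog '{"travel":[[0,0,0],[0,0,0]],"dr":[[0,0,0],[0,0,0]],"jaw":[0,0]}'
python3 lid.py yellow 300
```

```text
eef_pos: [0.5848, -0.0597, 0.1558]
eef_pos: [0.6463, 0.0102, 0.1551]
time: 10.05
eef_pos: [0.646, 0.008, 0.1568]
tcp_rot: [0.681, 0.733, -0.001, -0.001]
contact_force: [-0.5, 0.1, -0.2]
opening: 1.002
blob (228, 157, 60, 71) holes (np.float64(257.0), np.float64(203.5)) (np.int64(243), np.int64(271), np.int64(190), np.int64(217))
side (254, 194, 22, 12)
side (268, 158, 20, 16)
tcp [0.646  0.008  0.1568] lid wrist [0.6492 0.0064 0.0816] side [0.6482 0.0072 0.0813] rel tcp [ 0.0027 -0.0012 -0.0753]
```

```bash
python3 -m jog '{"travel":[[0,0,-25],[0,0,-30],[0,0,-30],[0,0,-20],[0,0,-10]],"dr":[[0,0,0],[0,0,0],[0,0,0],[0,0,0],[0,0,0]],"jaw":[0,0,0,0,0]}'
python3 -m jog '{"travel":[[0,0,-4],[0,0,0],[0,0,0],[0,0,0],[0,0,0]],"dr":[[0,0,0],[0,0,0],[0,0,0],[0,0,0],[0,0,0]],"jaw":[0,0,140,255,255]}'
python3 -m jog '{"travel":[[0,0,0],[0,0,0],[0,0,0],[0,0,0],[0,0,0]],"dr":[[0,0,0],[0,0,0],[0,0,0],[0,0,0],[0,0,0]],"jaw":[255,255,255,255,255]}'
python3 -m jog '{"travel":[[0,0,6],[0,0,14],[0,0,20],[0,0,25],[0,0,25]],"dr":[[0,0,0],[0,0,0],[0,0,0],[0,0,0],[0,0,0]],"jaw":[255,255,255,255,255]}'
python3 -m jog '{"travel":[[0,0,15],[0,0,10],[0,0,0],[0,0,0]],"dr":[[0,0,0],[0,0,0],[0,0,0],[0,0,0]],"jaw":[255,255,255,255]}'
python3 lid.py yellow 300
```

```text
time: 10.57
eef_pos: [0.6444, 0.0082, 0.0396]
tcp_rot: [0.681, 0.732, -0.002, -0.002]
contact_force: [-0.4, 0.8, 0.1]
opening: 0.996
time: 10.98
eef_pos: [0.6486, 0.0086, 0.0414]
tcp_rot: [0.68, 0.733, 0.001, 0.001]
contact_force: [0.6, -0.1, 0.1]
opening: 0.604
time: 11.4
eef_pos: [0.6486, 0.0086, 0.0414]
tcp_rot: [0.68, 0.733, 0.001, 0.001]
contact_force: [-1.0, -0.4, 5.2]
opening: 0.514
time: 11.82
eef_pos: [0.6463, 0.009, 0.1298]
tcp_rot: [0.68, 0.733, -0.001, -0.001]
contact_force: [0.5, 0.0, -1.0]
opening: 0.509
time: 12.15
eef_pos: [0.647, 0.0088, 0.1544]
tcp_rot: [0.68, 0.733, 0.0, 0.0]
contact_force: [-0.1, 0.3, -2.2]
opening: 0.512
blob (198, 238, 113, 111) holes (np.float64(254.0), np.float64(313.0)) (np.int64(227), np.int64(281), np.int64(290), np.int64(336))
side (254, 194, 22, 12)
side (268, 137, 21, 6)
side (275, 107, 15, 15)
tcp [0.647  0.0088 0.1544] lid wrist [0.6485 0.0027 0.1922] side [0.6503 0.0014 0.1934] rel tcp [ 0.0024 -0.0068  0.0384]
```

```bash
python3 -m jog '{"travel":[[-12,-7,0],[-21,-13,0],[-21,-13,0],[-21,-13,0],[-21,-13,0]],"dr":[[0,0,0],[0,0,0],[0,0,0],[0,0,0],[0,0,0]],"jaw":[255,255,255,255,255]}'|sed -n 2p
python3 -m jog '{"travel":[[-21,-13,0],[-21,-13,0],[-21,-13,0],[-11,-8,0],[0,0,-10]],"dr":[[0,0,0],[0,0,0],[0,0,0],[0,0,0],[0,0,0]],"jaw":[255,255,255,255,255]}'|sed -n 2p
python3 -m jog '{"travel":[[0,0,-25],[0,0,-25],[0,0,0],[0,0,0],[0,0,0]],"dr":[[0,0,0],[0,0,0],[0,0,0],[0,0,0],[0,0,0]],"jaw":[255,255,255,255,255]}'
python3 -m jog '{"travel":[[0,0,-18],[0,0,-16],[0,0,-10],[0,0,-6],[0,0,-3]],"dr":[[0,0,0],[0,0,0],[0,0,0],[0,0,0],[0,0,0]],"jaw":[255,255,255,255,255]}'
python3 -m jog '{"travel":[[0,0,-1],[0,0,0],[0,0,0]],"dr":[[0,0,0],[0,0,0],[0,0,0]],"jaw":[255,255,255]}'
python3 -c "
from h import *
a=read_camera('side')[150:340,130:380];b=read_camera('wrist');cv2.imwrite('pics/m7.png',np.hstack([cv2.resize(a,(395,300)),cv2.resize(b,(400,300))])[:,:,::-1])"
```

```text
eef_pos: [0.5491, -0.0503, 0.1522]
eef_pos: [0.4764, -0.0984, 0.1446]
time: 13.5
eef_pos: [0.4781, -0.0971, 0.0947]
tcp_rot: [0.68, 0.733, 0.0, 0.0]
contact_force: [-0.9, -1.2, -1.2]
opening: 0.515
time: 13.92
eef_pos: [0.4776, -0.0972, 0.0413]
tcp_rot: [0.68, 0.733, 0.0, 0.0]
contact_force: [-0.5, 0.0, -1.6]
opening: 0.509
time: 14.17
eef_pos: [0.478, -0.0975, 0.0412]
tcp_rot: [0.68, 0.733, 0.0, 0.001]
contact_force: [0.2, -0.4, -1.1]
opening: 0.509
```

View pics/m7.png

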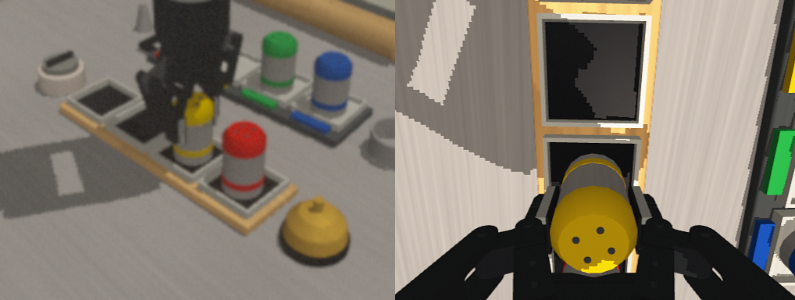

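Yellow is centred in its well and upright, just above the floor. I'll lower it to contact, checking the force at each step.

```bash
python3 -m jog '{"travel":[[0,0,-1],[0,0,-1],[0,0,0],[0,0,0]],"dr":[[0,0,0],[0,0,0],[0,0,0],[0,0,0]],"jaw":[255,255,255,255]}'
python3 -m jog '{"travel":[[0,0,-1],[0,0,0],[0,0,0]],"dr":[[0,0,0],[0,0,0],[0,0,0]],"jaw":[255,255,255]}'
```

```text
time: 14.6
eef_pos: [0.4773, -0.0972, 0.0384]
tcp_rot: [0.68, 0.733, 0.0, 0.0]
contact_force: [0.5, 0.8, -0.5]
opening: 0.514
time: 14.85
eef_pos: [0.4774, -0.0973, 0.0383]
tcp_rot: [0.68, 0.733, -0.0, -0.0]
contact_force: [-2.4, 0.6, 5.4]
opening: 0.51
```

```bash
python3 -m jog '{"travel":[[0,0,0],[0,0,0],[0,0,0],[0,0,0],[0,0,0]],"dr":[[0,0,0],[0,0,0],[0,0,0],[0,0,0],[0,0,0]],"jaw":[200,150,100,50,0]}'|tail -1
python3 -m jog '{"travel":[[0,0,0],[0,0,10],[0,0,20],[0,0,25],[0,0,25]],"dr":[[0,0,0],[0,0,0],[0,0,0],[0,0,0],[0,0,0]],"jaw":[0,0,0,0,0]}'|tail -2
python3 -m jog '{"travel":[[0,0,25],[0,0,13],[15,2,0],[22,4,0],[22,4,0]],"dr":[[0,0,0],[0,0,0],[0,0,0],[0,0,0],[0,0,0]],"jaw":[0,0,0,0,0]}'|sed -n 2p
python3 -m jog '{"travel":[[23,4,0],[23,5,0],[23,5,0],[22,4,0],[22,4,0]],"dr":[[0,0,0],[0,0,0],[0,0,0],[0,0,0],[0,0,0]],"jaw":[0,0,0,0,0]}'|sed -n 2p
python3 -m jog '{"travel":[[0,0,0],[0,0,0],[0,0,0]],"dr":[[0,0,0],[0,0,0],[0,0,0]],"jaw":[0,0,0]}'|sed -n 2p
python3 lid.py green 300
```

```text
opening: 0.872
contact_force: [0.7, -0.1, -0.2]
opening: 0.997
eef_pos: [0.5371, -0.0872, 0.1568]
eef_pos: [0.6503, -0.0648, 0.1559]
eef_pos: [0.6486, -0.0651, 0.1553]
blob (229, 162, 59, 72) holes (np.float64(258.0), np.float64(209.5)) (np.int64(247), np.int64(269), np.int64(199), np.int64(220))
side (471, 256, 41, 22)
side (283, 207, 22, 12)
side (297, 171, 21, 15)
tcp [ 0.6486 -0.0651  0.1553] lid wrist [ 0.653  -0.0711  0.0811] side [ 0.652  -0.0702  0.0807] rel tcp [ 0.0039 -0.0055 -0.0744]
```

```bash
python3 -m jog '{"travel":[[2,-3,-25],[0,0,-30],[0,0,-30],[0,0,-20],[0,0,-10]],"dr":[[0,0,0],[0,0,0],[0,0,0],[0,0,0],[0,0,0]],"jaw":[0,0,0,0,0]}'
python3 -m jog '{"travel":[[0,0,-3],[0,0,0],[0,0,0],[0,0,0],[0,0,0]],"dr":[[0,0,0],[0,0,0],[0,0,0],[0,0,0],[0,0,0]],"jaw":[0,0,140,255,255]}'
python3 -m jog '{"travel":[[0,0,0],[0,0,0],[0,0,0],[0,0,0],[0,0,0]],"dr":[[0,0,0],[0,0,0],[0,0,0],[0,0,0],[0,0,0]],"jaw":[255,255,255,255,255]}'
python3 -m jog '{"travel":[[0,0,6],[0,0,14],[0,0,20],[0,0,25],[0,0,25]],"dr":[[0,0,0],[0,0,0],[0,0,0],[0,0,0],[0,0,0]],"jaw":[255,255,255,255,255]}'
python3 -m jog '{"travel":[[0,0,15],[0,0,10],[0,0,0],[0,0,0]],"dr":[[0,0,0],[0,0,0],[0,0,0],[0,0,0]],"jaw":[255,255,255,255]}'
python3 lid.py green 180
```

```text
time: 17.28
eef_pos: [0.6481, -0.0679, 0.0367]
tcp_rot: [0.681, 0.733, -0.002, -0.003]
contact_force: [-0.0, -0.6, -0.0]
opening: 1.004
time: 17.7
eef_pos: [0.6525, -0.0685, 0.0394]
tcp_rot: [0.68, 0.733, 0.001, 0.002]
contact_force: [0.1, 0.2, -0.2]
opening: 0.606
time: 18.12
eef_pos: [0.6521, -0.0685, 0.0393]
tcp_rot: [0.68, 0.733, 0.0, 0.001]
contact_force: [-3.1, -0.7, 6.3]
opening: 0.513
time: 18.53
eef_pos: [0.6506, -0.068, 0.1281]
tcp_rot: [0.68, 0.733, -0.0, -0.001]
contact_force: [0.0, 0.2, -1.7]
opening: 0.509
time: 18.87
eef_pos: [0.6512, -0.0681, 0.1526]
tcp_rot: [0.68, 0.733, 0.0, 0.0]
contact_force: [-0.6, 0.0, -1.3]
opening: 0.509
blob (196, 240, 117, 114) holes (np.float64(255.0), np.float64(317.5)) (np.int64(233), np.int64(277), np.int64(299), np.int64(336))
side (308, 117, 14, 15)
tcp [ 0.6512 -0.0681  0.1526] lid wrist [ 0.6531 -0.0747  0.1924] side [ 0.6549 -0.0761  0.1937] rel tcp [ 0.0028 -0.0072  0.0405]
```

```bash
python3 -m jog '{"travel":[[-13,3,0],[-22,6,0],[-22,6,0],[-22,6,0],[-22,6,0]],"dr":[[0,0,0],[0,0,0],[0,0,0],[0,0,0],[0,0,0]],"jaw":[255,255,255,255,255]}'|sed -n 2p
python3 -m jog '{"travel":[[-22,6,0],[-22,6,0],[-22,6,0],[-11,3,0],[0,0,-10]],"dr":[[0,0,0],[0,0,0],[0,0,0],[0,0,0],[0,0,0]],"jaw":[255,255,255,255,255]}'|sed -n 2p
python3 -m jog '{"travel":[[0,0,-25],[0,0,-25],[0,0,0],[0,0,0],[0,0,0]],"dr":[[0,0,0],[0,0,0],[0,0,0],[0,0,0],[0,0,0]],"jaw":[255,255,255,255,255]}'
python3 -m jog '{"travel":[[0,0,-18],[0,0,-16],[0,0,-10],[0,0,-6],[0,0,-3]],"dr":[[0,0,0],[0,0,0],[0,0,0],[0,0,0],[0,0,0]],"jaw":[255,255,255,255,255]}'
python3 -m jog '{"travel":[[0,0,-1],[0,0,0],[0,0,0]],"dr":[[0,0,0],[0,0,0],[0,0,0]],"jaw":[255,255,255]}'
python3 -c "
from h import *
a=read_camera('side')[150:340,130:380];b=read_camera('wrist');cv2.imwrite('pics/m8.png',np.hstack([cv2.resize(a,(395,300)),cv2.resize(b,(400,300))])[:,:,::-1])"
```

```text
eef_pos: [0.5481, -0.0407, 0.1501]
eef_pos: [0.4715, -0.0195, 0.1419]
time: 20.22
eef_pos: [0.4738, -0.0204, 0.0925]
tcp_rot: [0.68, 0.733, 0.0, -0.0]
contact_force: [-1.9, -0.5, -0.9]
opening: 0.511
time: 20.63
eef_pos: [0.4735, -0.0203, 0.0393]
tcp_rot: [0.68, 0.733, 0.0, 0.0]
contact_force: [0.1, 0.4, -1.9]
opening: 0.513
time: 20.88
eef_pos: [0.474, -0.0204, 0.0391]
tcp_rot: [0.68, 0.733, 0.0, 0.001]
contact_force: [0.6, 0.2, -1.6]
opening: 0.513
```

View pics/m8.png

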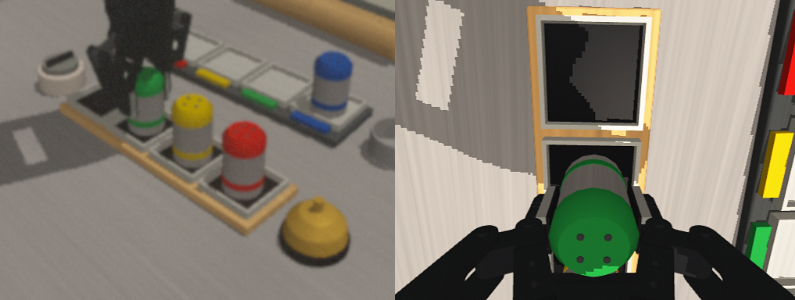

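Red and yellow are standing in their wells. Green is centred in the third, just above its floor. I'll seat it, release it and go to blue.

```bash
python3 -m jog '{"travel":[[0,0,-1],[0,0,-1],[0,0,-1],[0,0,0],[0,0,0]],"dr":[[0,0,0],[0,0,0],[0,0,0],[0,0,0],[0,0,0]],"jaw":[255,255,255,255,255]}'
python3 -m jog '{"travel":[[0,0,0],[0,0,0],[0,0,0],[0,0,0],[0,0,0]],"dr":[[0,0,0],[0,0,0],[0,0,0],[0,0,0],[0,0,0]],"jaw":[200,150,100,50,0]}'|tail -2
python3 -m jog '{"travel":[[0,0,0],[0,0,10],[0,0,20],[0,0,25],[0,0,25]],"dr":[[0,0,0],[0,0,0],[0,0,0],[0,0,0],[0,0,0]],"jaw":[0,0,0,0,0]}'|tail -2
python3 -m jog '{"travel":[[0,0,25],[0,0,15],[15,-9,0],[24,-16,0],[24,-16,0]],"dr":[[0,0,0],[0,0,0],[0,0,0],[0,0,0],[0,0,0]],"jaw":[0,0,0,0,0]}'|sed -n 2p
python3 -m jog '{"travel":[[24,-16,0],[24,-16,0],[24,-16,0],[24,-16,0],[24,-16,0]],"dr":[[0,0,0],[0,0,0],[0,0,0],[0,0,0],[0,0,0]],"jaw":[0,0,0,0,0]}'|sed -n 2p
python3 -m jog '{"travel":[[0,0,0],[0,0,0],[0,0,0]],"dr":[[0,0,0],[0,0,0],[0,0,0]],"jaw":[0,0,0]}'|sed -n 2p
python3 lid.py blue 300
```

```text
time: 21.4
eef_pos: [0.4736, -0.0203, 0.0363]
tcp_rot: [0.68, 0.733, -0.0, -0.0]
contact_force: [-2.9, 0.7, 4.3]
opening: 0.513
contact_force: [0.9, -0.6, 0.6]
opening: 0.866
contact_force: [0.8, 0.9, 0.5]
opening: 1.004
eef_pos: [0.5371, -0.0614, 0.1569]
eef_pos: [0.6573, -0.142, 0.1559]
eef_pos: [0.6556, -0.1408, 0.1553]
blob (208, 157, 80, 79) holes (np.float64(257.5), np.float64(209.0)) (np.int64(241), np.int64(274), np.int64(193), np.int64(225))
side (315, 221, 24, 12)
side (332, 184, 20, 16)
tcp [ 0.6556 -0.1408  0.1553] lid wrist [ 0.6596 -0.1468  0.0799] side [ 0.6603 -0.1475  0.0802] rel tcp [ 0.0044 -0.0063 -0.0752]
```

```bash
python3 -m jog '{"travel":[[2,-3,-25],[0,0,-30],[0,0,-30],[0,0,-20],[0,0,-10]],"dr":[[0,0,0],[0,0,0],[0,0,0],[0,0,0],[0,0,0]],"jaw":[0,0,0,0,0]}'
python3 -m jog '{"travel":[[0,0,-3],[0,0,0],[0,0,0],[0,0,0],[0,0,0]],"dr":[[0,0,0],[0,0,0],[0,0,0],[0,0,0],[0,0,0]],"jaw":[0,0,140,255,255]}'
python3 -m jog '{"travel":[[0,0,0],[0,0,0],[0,0,0],[0,0,0],[0,0,0]],"dr":[[0,0,0],[0,0,0],[0,0,0],[0,0,0],[0,0,0]],"jaw":[255,255,255,255,255]}'
python3 -m jog '{"travel":[[0,0,6],[0,0,14],[0,0,20],[0,0,25],[0,0,25]],"dr":[[0,0,0],[0,0,0],[0,0,0],[0,0,0],[0,0,0]],"jaw":[255,255,255,255,255]}'
python3 -m jog '{"travel":[[0,0,15],[0,0,10],[0,0,0],[0,0,0]],"dr":[[0,0,0],[0,0,0],[0,0,0],[0,0,0]],"jaw":[255,255,255,255]}'
python3 lid.py blue 190
```

```text
time: 23.83
eef_pos: [0.6552, -0.1425, 0.0368]
tcp_rot: [0.68, 0.733, -0.001, -0.003]
contact_force: [-0.6, 0.8, -0.6]
opening: 1.002
time: 24.25
eef_pos: [0.6595, -0.1446, 0.0395]
tcp_rot: [0.68, 0.733, 0.001, 0.002]
contact_force: [0.2, -0.0, 0.5]
opening: 0.606
time: 24.67
eef_pos: [0.659, -0.1446, 0.0393]
tcp_rot: [0.68, 0.733, 0.0, 0.001]
contact_force: [-2.6, 0.6, 6.8]
opening: 0.512
time: 25.08
eef_pos: [0.6576, -0.1439, 0.128]
tcp_rot: [0.68, 0.733, -0.0, -0.001]
contact_force: [0.4, 0.1, -0.4]
opening: 0.513
time: 25.42
eef_pos: [0.6581, -0.1441, 0.1522]
tcp_rot: [0.68, 0.733, -0.0, -0.0]
contact_force: [-0.3, -0.6, -1.3]
opening: 0.513
blob (197, 244, 115, 111) holes (np.float64(254.0), np.float64(320.0)) (np.int64(227), np.int64(281), np.int64(297), np.int64(343))
side (346, 129, 13, 15)
tcp [ 0.6581 -0.1441  0.1522] lid wrist [ 0.6598 -0.1526  0.1912] side [ 0.6613 -0.154   0.1924] rel tcp [ 0.0025 -0.0092  0.0396]
```

```bash
python3 -m jog '{"travel":[[-11,12,0],[-21,22,0],[-21,22,0],[-21,22,0],[-21,22,0]],"dr":[[0,0,0],[0,0,0],[0,0,0],[0,0,0],[0,0,0]],"jaw":[255,255,255,255,255]}'|sed -n 2p
python3 -m jog '{"travel":[[-21,22,0],[-21,22,0],[-21,22,0],[-21,22,0],[-10,12,0]],"dr":[[0,0,0],[0,0,0],[0,0,0],[0,0,0],[0,0,0]],"jaw":[255,255,255,255,255]}'|sed -n 2p
python3 -m jog '{"travel":[[0,0,-25],[0,0,-35],[0,0,0],[0,0,0],[0,0,0]],"dr":[[0,0,0],[0,0,0],[0,0,0],[0,0,0],[0,0,0]],"jaw":[255,255,255,255,255]}'
python3 -m jog '{"travel":[[0,0,-18],[0,0,-16],[0,0,-10],[0,0,-6],[0,0,-3]],"dr":[[0,0,0],[0,0,0],[0,0,0],[0,0,0],[0,0,0]],"jaw":[255,255,255,255,255]}'
python3 -m jog '{"travel":[[0,0,-1],[0,0,0],[0,0,0]],"dr":[[0,0,0],[0,0,0],[0,0,0]],"jaw":[255,255,255]}'
python3 -c "
from h import *
a=read_camera('side')[150:340,130:380];b=read_camera('wrist');cv2.imwrite('pics/m9.png',np.hstack([cv2.resize(a,(395,300)),cv2.resize(b,(400,300))])[:,:,::-1])"
```

```text
eef_pos: [0.561, -0.0431, 0.15]
eef_pos: [0.4656, 0.0578, 0.15]
time: 26.77
eef_pos: [0.4698, 0.0556, 0.0928]
tcp_rot: [0.68, 0.733, 0.0, 0.0]
contact_force: [-0.1, 0.1, -1.4]
opening: 0.512
time: 27.18
eef_pos: [0.4697, 0.0556, 0.0395]
tcp_rot: [0.68, 0.733, 0.0, 0.0]
contact_force: [0.6, -0.2, -2.0]
opening: 0.51
time: 27.43
eef_pos: [0.47, 0.0557, 0.0391]
tcp_rot: [0.68, 0.733, 0.0, 0.001]
contact_force: [-0.4, 0.4, -0.9]
opening: 0.517
```

View pics/m9.png

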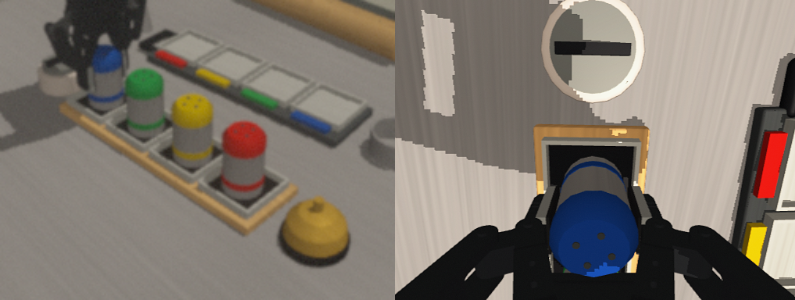

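Blue is over the last well and the other three are standing. I'll seat it, release it, back off towards +x and measure all four from the top view.

```bash
python3 -m jog '{"travel":[[0,0,-1],[0,0,-1],[0,0,-1],[0,0,0],[0,0,0]],"dr":[[0,0,0],[0,0,0],[0,0,0],[0,0,0],[0,0,0]],"jaw":[255,255,255,255,255]}'
python3 -m jog '{"travel":[[0,0,0],[0,0,0],[0,0,0],[0,0,0],[0,0,0]],"dr":[[0,0,0],[0,0,0],[0,0,0],[0,0,0],[0,0,0]],"jaw":[200,150,100,50,0]}'|tail -2
python3 -m jog '{"travel":[[0,0,0],[0,0,10],[0,0,20],[0,0,25],[0,0,25]],"dr":[[0,0,0],[0,0,0],[0,0,0],[0,0,0],[0,0,0]],"jaw":[0,0,0,0,0]}'|tail -2
python3 -m jog '{"travel":[[0,0,30],[0,0,30],[10,30,10],[10,40,10],[10,40,0]],"dr":[[0,0,0],[0,0,0],[0,0,0],[0,0,0],[0,0,0]],"jaw":[0,0,0,0,0]}'|sed -n 2p
python3 -m jog '{"travel":[[0,40,0],[0,40,0],[0,40,0],[0,40,0],[0,40,0]],"dr":[[0,0,0],[0,0,0],[0,0,0],[0,0,0],[0,0,0]],"jaw":[0,0,0,0,0]}'|sed -n 2p
python3 - <<'E'
from h import *
im=read_camera('top');a=read_camera('side')
cv2.imwrite('pics/end.png',np.hstack([cv2.resize(im[150:300,160:460],(500,250)),a[150:340,100:380][:250]] if 0 else [cv2.resize(im[150:300,160:460],(500,250)),cv2.resize(a[150:340,130:380],(295,250))])[:,:,::-1])
W={'blue':(.4686,.0530),'green':(.4728,-.0229),'yellow':(.4770,-.0987),'red':(.4812,-.1746)}
for k in W:
    for c in blobs(im,*COL[k],250):
        x,y,w,h=cv2.boundingRect(c);(u,v),r=cv2.minEnclosingCircle(c)
        if v>190: p=ray('top',(u,v),.084);print(k,(x,y,w,h),r,p[:2],'err mm',1e3*(p[:2]-W[k]))
E
```

```text
time: 27.95
eef_pos: [0.4696, 0.0558, 0.0363]
tcp_rot: [0.68, 0.733, -0.0, -0.0]
contact_force: [-3.7, -0.1, 5.2]
opening: 0.514
contact_force: [-0.9, 0.4, 0.4]
opening: 0.866
contact_force: [1.2, -0.1, -0.2]
opening: 0.998
eef_pos: [0.5011, 0.166, 0.1995]
eef_pos: [0.4987, 0.3672, 0.1959]
blue (221, 230, 27, 28) 13.918343544006348 [0.471152   0.05253121] err mm [ 2.552002   -0.46879109]
green (266, 227, 28, 28) 14.081096649169922 [ 0.47493059 -0.02018345] err mm [2.13058791 2.71655047]
yellow (311, 224, 30, 28) 15.44420051574707 [ 0.47863137 -0.09336104] err mm [1.63137057 5.33895798]
red (354, 221, 31, 27) 16.38173484802246 [ 0.4825138 -0.1637199] err mm [ 1.31380115 10.88010051]
```

View pics/end.png

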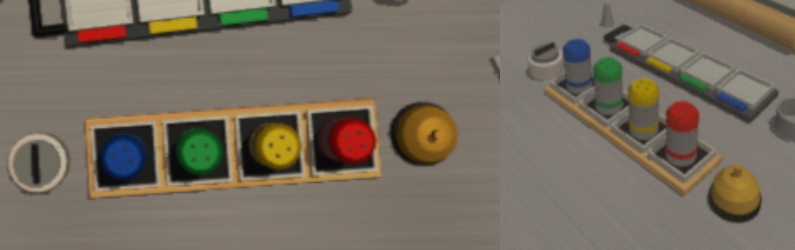

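Blue, green and yellow sit well inside their wells. The top view's estimate for red (11 mm off) is suspect, because the lid's side shows in its blob. I'll check red and yellow from close by with the wrist camera.

```bash
python3 -m jog '{"travel":[[0,-20,10],[0,-40,10],[0,-40,10],[0,-40,10],[0,-40,0]],"dr":[[0,0,0],[0,0,0],[0,0,0],[0,0,0],[0,0,0]],"jaw":[0,0,0,0,0]}'|sed -n 2p
python3 -m jog '{"travel":[[0,-40,0],[0,-40,0],[0,-40,0],[0,-40,0],[0,-40,0]],"dr":[[0,0,0],[0,0,0],[0,0,0],[0,0,0],[0,0,0]],"jaw":[0,0,0,0,0]}'|sed -n 2p
python3 -m jog '{"travel":[[0,-40,0],[0,-40,0],[0,-40,0],[0,-40,0],[0,-38,0]],"dr":[[0,0,0],[0,0,0],[0,0,0],[0,0,0],[0,0,0]],"jaw":[0,0,0,0,0]}'|sed -n 2p
python3 -m jog '{"travel":[[0,-39,0],[0,0,0],[0,0,0]],"dr":[[0,0,0],[0,0,0],[0,0,0]],"jaw":[0,0,0]}'|sed -n 2p
python3 look.py w10.png
```

```text
eef_pos: [0.4997, 0.1834, 0.2383]
eef_pos: [0.4983, -0.0172, 0.2359]
eef_pos: [0.4981, -0.2154, 0.2359]
eef_pos: [0.4982, -0.254, 0.2354]
31.2167 [ 0.49816811 -0.25401117  0.23540942] [0.99754463 0.07003305]
red (242, 81) 25.7 (218, 56, 49, 52) [ 0.4824 -0.1703]
yellow (242, 5) 25.5 (217, 0, 51, 31) [ 0.4794 -0.1116]
blue (374, 71) 25.8 (367, 46, 16, 51) [ 0.5967 -0.1538]
```

View pics/w10.png

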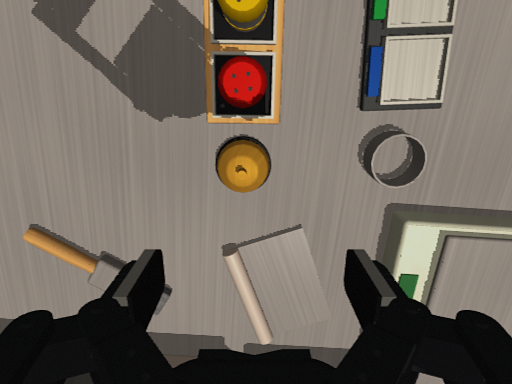

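Run:
```python
from h import *
s=get_state();im=cv2.imread('pics/w10.png')[:,:,::-1].copy()
for v in (50,53,115,120): print(v,ray('wrist',(243,v),.022,s)[:2].round(4))
h=cv2.cvtColor(im,cv2.COLOR_RGB2HSV)
print(''.join(f'{y}:{im[y,256+8]} ' for y in range(40,128,2)))
print('bell base',ray('wrist',(243,165),.03,s)[:2])
```

```text
50 [ 0.4796 -0.1369]
53 [ 0.4797 -0.1398]
115 [ 0.4836 -0.2027]
120 [ 0.4839 -0.2081]
40:[130 123 111] 42:[199 191 174] 44:[103  86  63] 46:[214 170  93] 48:[212 167  94] 50:[211 165  91] 52:[189 177 161] 54:[196 188 169] 56:[31 30 30] 58:[34 32 32] 60:[35 33 33] 62:[33 32 32] 64:[36 33 34] 66:[32 31 31] 68:[32 33 33] 70:[56 27 27] 72:[101  15  12] 74:[126   9   5] 76:[130  11   8] 78:[131  12   9] 80:[130   8   5] 82:[132   9   5] 84:[133   8   7] 86:[131  10   6] 88:[128   9   7] 90:[123   8   4] 92:[96  6  7] 94:[43  8  7] 96:[6 9 9] 98:[8 8 9] 100:[5 6 8] 102:[ 8  9 12] 104:[12 12 13] 106:[ 8  9 10] 108:[5 5 7] 110:[7 6 9] 112:[10 10 12] 114:[17 16 16] 116:[168 161 146] 118:[210 185 151] 120:[211 158  86] 122:[204 151  82] 124:[133 127 121] 126:[141 131 124] 
bell base [ 0.48721663 -0.25724802]
```

Seen from close by, the well's centre is at y = -0.1725 and red's lid at -0.170. That puts red about 2.5 mm off, inside the 13 mm limit.

```bash
python3 -c "
from plant import *
print(get_state()['time'],get_state()['contact_force']);print(sign_off())"
```

```text
31.2667 [ 0.5145211  -0.0657257  -0.23327576]
the job is handed in; nothing more can be done
None
```

I moved all four shakers to the station rack and handed the job in at about 31 s of the 88 s allowed. Counted from the bell, the order is red, yellow, green, blue, the same as it was from the black handle. Each shaker was lowered until the force reading showed it touching the well floor, then released.

- **Final pictures:** the last side view shows all four upright in their wells. The gripper was clear of everything at hand-in.
- **Blue, green and yellow:** the top view put them about 3, 3 and 6 mm from their well centres (limit 13 mm).
- **Red:** the checks disagreed. The top view suggested about 11 mm off along the row, which I put down to the side of the lid showing in that view. The close wrist view, measured against the well's rim, gave about 2.5 mm, so I accepted it and didn't move red again.
- **Smaller disagreement:** while carrying, the two-camera estimates of where each shaker sat in the grip were also a few mm off. I allowed for that when placing.

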